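Port gauge check at the sample bench

ROBOT

A 6-joint arm with a two-finger parallel gripper is mounted at the origin on the work surface. World frame = base frame: x ahead of the robot, y to its left, z up, the work surface at z = 0. Lengths are in m, angles in rad, forces in N, time in s.
With the tool pointing down it reaches from about 0.2 to 0.875 m from the base axis. Payload 3.4 kg.
Tool frame: the origin (TCP) lies between the finger pads; the fingertips stand 25 mm ahead of it and the grasp point (between the pads) lies 6 mm ahead of it (r.nose_length is the z of the fingertips in the tool frame, in m); z points along the fingers, y is the line along which they close (so a half turn about z gives the same grasp; the last joint's range is limited). The gripper opens to 94 mm and grips with 3 to 60 N. Pads are 16 mm wide; open, the fingers measure 119 mm over their backs; the gripper's body (75 mm by 177 mm) begins 78 mm behind the grasp point.
Start: joints at [-1.343, 0.276, 1.505, -0, 1.361, -0.121], TCP at [0.197, -0.54, 0.203] pointing down, gripper open.
Joint ranges: [-2.89, 2.89], [-0.75, 2.08], [0.22, 2.7], [-1.18, 4.32], [0.11, 2.71], [-2.7, 2.7]. Speed limits (rad/s): [2.57, 2.57, 3.14, 3.14, 3.14, 3.14].

INTERFACE

Orientations are given as a unit quaternion [w, x, y, z].
In Python, from plant import r, gripper_to, inverse_kinematics, vision, models, telemetry gives the robot as it stands. Calls block until the motion is done:
- r.move_to(position, orientation): joint-space move of the TCP to a pose.
- r.move_l(position, rot=None, vel=0.15, guard=None): straight line of the TCP; rot=None keeps the orientation; vel is the mean speed in m/s. With guard (N) it stops when the force on the tool has changed by that much, and returns True; else False.
- r.movej(angles): joint-space move.
- gripper_to(opening, f_grip=None): finger opening in m; f_grip is the grip in N (None keeps the last); returns when the fingers have stopped.
- r.hold(seconds).
- inverse_kinematics(position, orientation): joint angles nearest the present ones, or None.
- vision.snapshot(name): name is "scene" or "top" or "wrist"; returns the picture (400x640x3 uint8, red, green, blue); there is no depth.
- vision.get_calibration(name): a dict with "fx", "fy", "cx", "cy" (pixels), "position" and "orientation" of the camera in the world. Camera axes: x right, y down, z forward; pixel columns grow to the right and rows downward; lengths in m; the calibration is good to about 2 mm. A picture is of the moment at which its call begins: read the wrist's pose just before it. get_calibration takes no time and is no camera call; for the wrist camera it gives the pose at the moment of the call.
A pose or a line that the arm cannot do raises r.PlanningError and nothing moves.
- r.sign_off(): hands the job in; it is judged then, once.
Trained networks look in the newest picture that a camera, given by its name, has taken for a name from the list of things; names that differ only in an ending like _2 or _b are one class to them, and where a whole thing is asked for, a point or a joint stands for the part that bears it (a point fixed in the world has none). Each returns a list of dicts, best first, with "score" (0 to 1); they miss things now and then, are a little off and sometimes report something else, mostly with a low value. They report only what shows in the picture. A call takes as long as a camera call. They do not tell look-alikes from the thing itself.
- models.boxes_of(thing, camera): "at" ([x, y, z] in m, in world coordinates, good to about 4 mm: the middle of the surface that is visible of it).
- models.regions_of(thing, camera): "pixels" (400x640 bool, what is visible of it).
- models.mark_of(thing, camera): "at" ([x, y, z] in m, in world coordinates, good to about 4 mm: a listed point, or the origin of a listed thing).
Readings, each from a call of its own:
- telemetry.current_t(): time.
- telemetry.current_joints(): joint angles.
- telemetry.current_dq(): joint speeds.
- telemetry.current_joint_efforts(): joint torques, N m.
- telemetry.current_ee_pos(): TCP position.
- telemetry.current_tool_rot(): TCP orientation.
- telemetry.current_wrist_force(): force on the tool from outside, world axes, zero at the start.
- telemetry.current_torque(): the same for the moment, N m.
- telemetry.current_opening(): finger opening in m.
- telemetry.current_finger_force(): force on a finger pad.
Only numpy, scipy, OpenCV 4.12 (cv2) and the standard library are available. Lean on these libraries where they do the work, as an engineer would, in place of code of your own. Each camera call takes 0.05 s, during which the arm holds its last target. There are 200 camera calls.

TASK

Take the white reading plate off its sloping rest and stand it upright on its long thin edge, inside the blue outline on the reading stand, and let go of it. Then take the gauge rod from its cradle, push it into the slanted guide tube on the front of the analyser until its collar stops on the mouth, and pull it right out again. Finish while still holding the rod level in the air, touching nothing else, with its tip in line with the middle of the loupe's lens, halfway between loupe and plate; leave the jar, the tube rack and the kit box alone.

Things in the scene. Friction and masses are not known exactly. Their poses are not given: they have to be found in the camera images.
- plate: Loose white reading plate with black scale lines on both faces: 14 mm thick (x), 100 mm wide (y), 80 mm tall (z), about 130 g. Origin: centre of its long lower edge face; z runs up the plate. At the start it leans in plate_rest, its top tipped 35 degrees from upright towards the rest's -x (the robot's side). Either face may face the loupe.
- plate_rest: Fixed blue sloping rest, 110 mm wide (y); origin on the work surface under the plate's lower edge. A ledge, middle 45 mm above the surface, carries the plate's lower edge; a board under the plate supports only its lower 34 mm. The upper 46 mm are free on both faces: grip there across the thickness, along the plate's slope.
- read_stand: Fixed grey reading stand, base 150 (x) x 130 (y) x 6 mm; origin: centre of its underside. At x = -45 mm a flat blue outline (about 21 x 109 mm inside lines) marks where the plate stands, its width along the stand's y. At x = 50 to 62 mm stands a black loupe 40 mm across, lens axis along x, 65 mm above the work surface, rim top at 85 mm.
- plate_place (a point): Centre of the blue outline, on the top face of the stand's base (6 mm above the work surface): where the plate's origin belongs.
- read_point (a point): Point on the loupe's lens axis, 44 mm in front of the standing plate's face and 44 mm from the loupe's lens, 65 mm above the work surface (stand x = 6 mm, y = 0): where the gauge tip must be held. Approach along the stand's y, from its -y side, level.
- gauge: Loose gauge rod, 178 mm long, about 90 g, lying level in its cradle. Origin: middle of the handle, on the axis; x runs to the tip, z up. Black handle 14 x 14 mm square, x = -45 to 45 mm; orange collar 26 mm across, x = 45 to 53; steel rod 10 mm across, x = 53 to 133, tip slightly tapered, red band near it. Grip the handle at the origin across y, from above.
- gauge_tip (a point): Centre of the gauge's tip end, at x = 133 mm of the gauge.
- gauge_stop (a point): Centre of the collar's front face, at x = 53 mm of the gauge: this face stops on the tube's mouth.
- gauge_cradle: Fixed cradle with two white saddles, at x = -38 mm (handle's rear end) and 105 mm (steel rod), each 10 mm thick, 34 mm wide, open upwards, lips to 63 mm above the work surface. The rod's axis lies 60 mm up along the cradle's x; the gauge's origin is above the cradle's. Between the saddles only a 6 mm base lies beneath.
- analyser: Fixed white bench analyser, about 165 mm wide (y), 250 mm deep, 165 mm high; its slanted front faces its -x (the robot). Origin: on the work surface under the middle of its body; the guide tube's mouth is at x = -100, y = 0, z = 125 mm.
- guide_tube: Fixed tube through the analyser's slanted front; brass mouth ring 32 mm across, 25 mm proud of the front. Origin: centre of the mouth's outer face; x runs into the tube, 25 degrees downwards, away from the robot; y level; z slanted up. Opening 17 mm wide for 5 mm, then bore 13 mm to 47 mm depth, then free space. The rod's 80 mm go in until the collar stops on the ring.
- jar: Bystander: amber jar with red cap, 38 mm across, 62 mm high, between cradle and analyser; origin at its underside.
- tube_rack: Bystander: black rack 50 x 100 mm with eight purple-capped tubes, 78 mm high, beyond the reading stand; origin at its underside.
- kit_box: Bystander: white and purple carton 70 x 150 x 45 mm, beyond the plate rest; origin at its underside.
Not all that is in view belongs to the job. What is shaped like the gauge but purple or yellow is not meant.

How it is judged:
On the way, in this order (a step that is already met when the one before it is completed fails the run):
1. the plate stands upright on its long thin edge inside the blue outline and is let go (x of plate in the frame of read_stand between -0.06 and -0.03 m and y of plate in the frame of read_stand between -0.018 and 0.018 m and z of plate in the frame of read_stand between 0.003 and 0.01 m and angle between plate's own z axis and vertical below 0.06 rad and angle between the x axis of plate and the x axis of read_stand, either way round below 0.15 rad and contact force between the fingers and plate below 0.1 N), for 0.2 s.
2. the gauge is pushed into the guide tube until its collar stops on the mouth (within 3 mm) (contact force between the fingers and gauge above 1 N and x of gauge_stop in the frame of guide_tube between -0.003 and 0.004 m and y of gauge_stop in the frame of guide_tube between -0.004 and 0.004 m and z of gauge_stop in the frame of guide_tube between -0.004 and 0.004 m and angle between the x axis of gauge and the x axis of guide_tube, either way round below 0.08 rad), for 0.1 s.
3. the gauge is pulled right out of the tube, held in the fingers (contact force between the fingers and gauge above 1 N and x of gauge_tip in the frame of guide_tube below -0.005 m), for 0.1 s.
At the end, for the whole second after the job is handed in: Plate released, upright within 3 deg on the stand, within 15 mm across and 18 mm along of the outline's middle, square within 8 deg. Gauge held still in the fingers, level within 5.7 deg, touching nothing else, tip within 15 mm (each stand axis) of the reading point (all of step 1 and contact force between the fingers and gauge above 1 N and x of gauge_tip in the frame of read_point between -0.015 and 0.015 m and y of gauge_tip in the frame of read_point between -0.015 and 0.015 m and z of gauge_tip in the frame of read_point between -0.015 and 0.015 m and z of gauge in the frame of read_point between -0.03 and 0.03 m and angle between gauge's own x axis and vertical between 1.4708 and 1.6708 rad and linear speed of gauge below 0.03 m/s and contact force between gauge and plate below 0.1 N and contact force between gauge and read_stand below 0.1 N and contact force between gauge and gauge_cradle below 0.1 N and contact force between gauge and analyser below 0.1 N and contact force between gauge and guide_tube below 0.1 N and contact force between gauge and jar below 0.1 N and contact force between gauge and tube_rack below 0.1 N); the arm keeps its last pose, push and grip.
It fails at once if a bystander (jar, tube rack, kit box) is moved more than 20 mm or tipped over (distance of any of jar, tube_rack, kit_box from where it was at the start of the episode above 0.02 m or angle between any of jar, tube_rack, kit_box's own z axis and vertical above 0.3 rad).
It also fails if it takes over 67 s, if anything falls off the work surface, if the arm or the gripper's body presses on something with over 40 N, if the wrist force passes 120 N, or if a joint passes its speed limit or range.

## Working session

There is one attempt and no reset: what is moved stays moved. The work goes in short steps, each a Python script; the robot and the scene stay as the last script left them, time stands still between calls to the robot, and variables do not carry over. Pictures are saved under pics/ and viewed, at most 10 in all, crops included, and the job is handed in when it is done.

```bash
mkdir -p pics; ls; python3 - <<'E'
from plant import r, vision, models, telemetry
import cv2, numpy as np
for c in ("scene","top"):
    im=vision.snapshot(c); cv2.imwrite(f"pics/{c}0.png",cv2.cvtColor(im,cv2.COLOR_RGB2BGR))
    k=vision.get_calibration(c); print(c,k)
    for n in ("plate","plate_rest","read_stand","plate_place","read_point","gauge","gauge_tip","gauge_stop","gauge_cradle","analyser","guide_tube","jar","tube_rack","kit_box"):
        print(n,[(np.round(d["at"],3).tolist(),round(d["score"],2)) for d in models.mark_of(n,c)][:4])
print(telemetry.current_t())
E
```

```text
pics
scene {'fx': 443.6573223406406, 'fy': 443.6573223406406, 'cx': 318.9683917988992, 'cy': 195.37937001954913, 'position': array([ 1.13927047, -0.00716067,  1.10905668]), 'orientation': array([-0.18897146,  0.64202961,  0.71499269, -0.20217129])}
plate [([0.496, -0.32, 0.004], 0.72), ([0.544, 0.381, 0.05], 0.59)]
plate_rest [([0.541, 0.374, 0.002], 0.8)]
read_stand [([0.498, 0.159, 0.001], 0.69)]
plate_place [([0.45, 0.164, 0.007], 0.8)]
read_point [([0.5, 0.157, 0.067], 0.92), ([0.542, 0.38, 0.046], 0.74)]
gauge [([0.482, -0.487, 0.009], 0.86), ([0.498, -0.319, 0.062], 0.73), ([0.254, -0.378, 0.01], 0.56)]
gauge_tip [([0.469, -0.621, 0.015], 0.79), ([0.379, -0.343, 0.015], 0.69), ([0.622, -0.359, 0.058], 0.54), ([0.502, 0.157, 0.067], 0.49)]
gauge_stop [([0.476, -0.538, 0.014], 0.77), ([0.551, -0.339, 0.062], 0.6), ([0.74, 0.171, 0.002], 0.42)]
gauge_cradle [([0.497, -0.321, -0.001], 0.72)]
analyser []
guide_tube [([0.548, -0.339, 0.06], 0.38)]
jar [([0.401, -0.161, -0.002], 0.7)]
tube_rack [([0.738, 0.171, 0.002], 0.7)]
kit_box [([0.706, 0.361, -0.0], 0.56), ([0.504, 0.157, 0.065
[... 392 characters left out ...]
.002], 0.62)]
plate_place [([0.452, 0.166, 0.009], 0.56)]
read_point [([0.5, 0.152, 0.063], 0.64)]
gauge [([0.249, -0.375, 0.012], 0.84), ([0.479, -0.487, 0.007], 0.61), ([0.498, -0.324, 0.06], 0.54)]
gauge_tip [([0.627, -0.366, 0.063], 0.89), ([0.474, -0.622, 0.02], 0.65), ([0.378, -0.349, 0.016], 0.56)]
gauge_stop [([0.551, -0.341, 0.058], 0.78), ([0.301, -0.362, 0.017], 0.63), ([0.453, 0.164, 0.007], 0.15)]
gauge_cradle [([0.499, -0.322, -0.001], 0.68)]
analyser [([0.742, -0.112, -0.002], 0.68)]
guide_tube [([0.644, -0.121, 0.124], 0.44)]
jar [([0.401, -0.158, -0.0], 0.49)]
tube_rack [([0.742, 0.172, 0.001], 0.83)]
kit_box [([0.702, 0.358, -0.001], 0.64), ([0.644, -0.12, 0.124], 0.2)]
1.5
```

View pics/scene0.png

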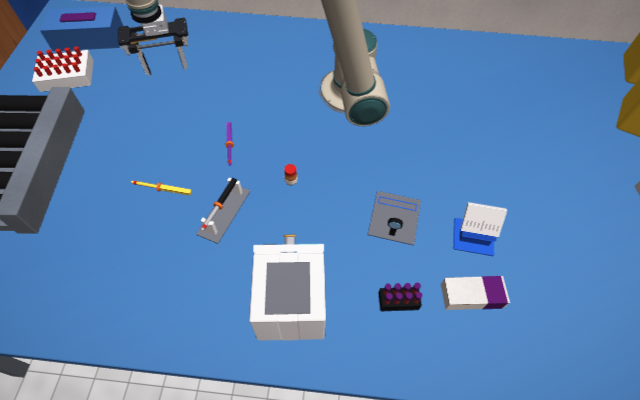

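View pics/top0.png

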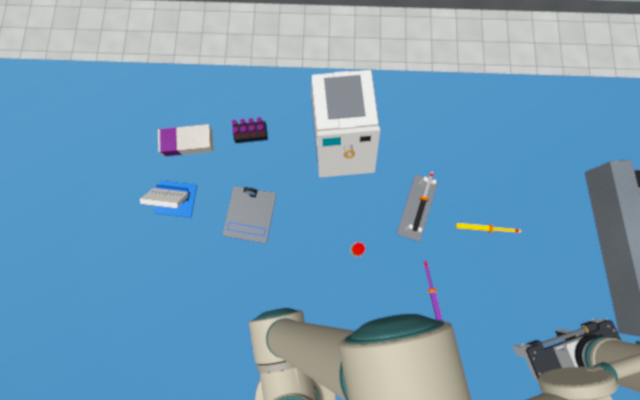

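The scene picture shows the black-handled gauge in its cradle at scene (222,203) / top (421,205). Look-alikes are yellow at (160,187) / (488,228) and purple at (229,143) / (432,290). I choose the black one in the cradle. The stand is at top (250,214), the rest with the plate at (170,197), and the tube mouth at (349,153).

```bash
cat > h.py <<'E'
from plant import r, gripper_to, inverse_kinematics, vision, models, telemetry
import cv2, numpy as np
from scipy.spatial.transform import Rotation as Rn
def q(R):
    x,y,z,w=Rn.from_matrix(R).as_quat(); return np.array([w,x,y,z])
def M(o): return Rn.from_quat([o[1],o[2],o[3],o[0]]).as_matrix()
def toplane(px,k,z):
    px=np.asarray(px,float).reshape(-1,2)
    d=np.c_[(px[:,0]-k["cx"])/k["fx"],(px[:,1]-k["cy"])/k["fy"],np.ones(len(px))]@M(k["orientation"]).T
    return (k["position"]+d*((z-k["position"][2])/d[:,2])[:,None])[:,:2]
def proj(P,k):
    c=(np.asarray(P,float).reshape(-1,3)-k["position"])@M(k["orientation"])
    return np.c_[c[:,0]/c[:,2]*k["fx"]+k["cx"],c[:,1]/c[:,2]*k["fy"]+k["cy"]]
def save(im,n): cv2.imwrite(f"pics/{n}.png",cv2.cvtColor(im,cv2.COLOR_RGB2BGR))
def rectify(im,k,c,yaw,z,half=.1,mm=2):
    "bird's view of plane z around c; image right=+x(yaw), up=+y"
    u=np.array([np.cos(yaw),np.sin(yaw)]);v=np.array([-u[1],u[0]]);n=int(2*half*1000*mm)
    w=[np.r_[np.array(c[:2])+half*(a*u+b*v),z] for a,b in((-1,1),(1,1),(1,-1),(-1,-1))]
    H=cv2.getPerspectiveTransform(proj(w,k).astype(np.float32),np.float32([[0,0],[n,0],[n,n],[0,n]]))
    return cv2.warpPerspective(im,H,(n,n))
E
python3 - <<'E'
from h import *
for c in("top","scene"):
    k=vision.get_calibration(c)
    for n,z in(("read_stand",.006),("gauge_cradle",.006),("plate_rest",0.003),("analyser",.165)):
        for d in models.regions_of(n,c)[:1]:
            ys,xs=np.nonzero(d["pixels"]); p=toplane(np.c_[xs,ys],k,z)*1000
            b=cv2.minAreaRect(p.astype(np.float32)); print(c,n,round(d["score"],2),np.round(b[0]),np.round(b[1]),round(b[2],1))
R=M(telemetry.current_tool_rot()); k=vision.get_calibration("wrist")
print(R.round(2), (R.T@(k["position"]-telemetry.current_ee_pos())).round(3),(R.T@M(k["orientation"])).round(2),k["fx"])
im=cv2.imread("pics/top0.png");k=vision.get_calibration("top")
im2=cv2.imread("pics/scene0.png");k2=vision.get_calibration("scene")
S=[rectify(im,k,(.498,.157),-.2,.006),rectify(im,k,(.545,-.337),-.31,.06),rectify(im2,k2,(.498,.157),-.2,.006),rectify(im,k,(.74,-.112),.09,.165,.15,1.3333)]
S=[cv2.resize(s,(300,300)) for s in S]
cv2.imwrite("pics/m1.png",np.vstack([np.hstack(S[:2]),np.hstack(S[2:])]))
E
```

```text
top read_stand 0.86 [495. 161.] [129. 153.] 82.5
top gauge_cradle 0.55 [ 529. -328.] [ 71. 190.] 72.5
top plate_rest 0.56 [532. 384.] [120. 100.] 85.3
top analyser 0.71 [ 720. -104.] [287. 171.] 6.5
scene read_stand 0.98 [498. 153.] [129. 149.] 82.0
scene gauge_cradle 0.94 [ 526. -338.] [ 78. 201.] 73.3
scene plate_rest 0.83 [534. 375.] [118. 102.] 83.5
scene analyser 0.65 [ 787. -104.] [247. 167.] 8.1
[[ 0.94  0.34  0.  ]
 [ 0.34 -0.94 -0.  ]
 [ 0.    0.   -1.  ]] [ 0.074  0.    -0.183] [[-0.   -0.97 -0.26]
 [ 1.   -0.    0.  ]
 [-0.   -0.26  0.97]] 330.41892130642
```

View pics/m1.png

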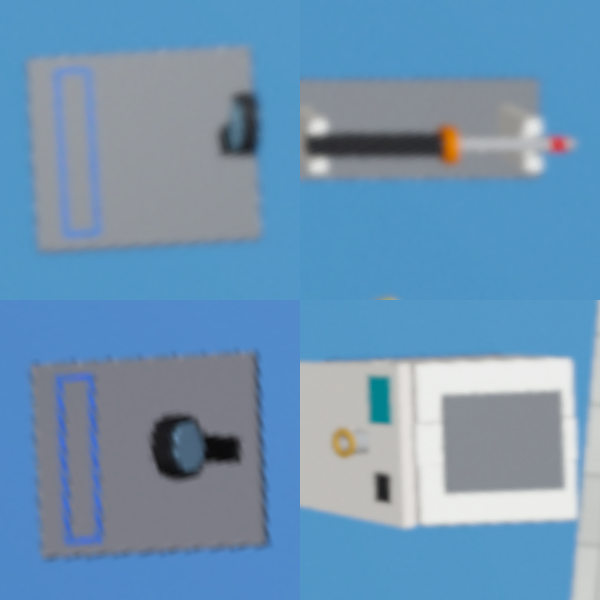

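```bash
cat >> h.py <<'E'
def frame(yaw,pitch=0.):
    "thing frame: yaw about world z, then nose-down pitch about its y"
    return Rn.from_euler("ZY",[yaw,pitch]).as_matrix()
def tool_y(F,s,axis):
    "tool z = -F z, tool y = s*F[axis]"
    z=-F[:,2]; y=s*F[:,axis]; return np.c_[np.cross(y,z),y,z]
def tcp(grasp,R): return np.asarray(grasp)-.006*R[:,2]
E
python3 - <<'E'
from h import *
def ik(g,R):
    j=inverse_kinematics(tcp(g,R),q(R)); return None if j is None else np.round(j,2)
for s in(1,-1):
    F=frame(-.1,-np.radians(35)); R=tool_y(F,s,0); o=np.array([.542,.377,.045])
    print("plate",s,ik(o+.06*F[:,2],R),ik(o+.15*F[:,2],R))
    R=tool_y(frame(-.134),s,0); print(" place",ik([.452,.164,.066],R),ik([.452,.164,.2],R))
    R=tool_y(frame(-.31),s,1); print("gauge",ik([.498,-.322,.06],R),ik([.498,-.322,.16],R))
    F=frame(.11,np.radians(25)); R=tool_y(F,s,1); m=np.array([.644,-.121,.125]); print(" tube",ik(m-.053*F[:,0],R),ik(m-.15*F[:,0],R))
    S=frame(-.134); t=np.array([.497,.157,.065])+.006*S[:,0]; R=tool_y(frame(-.134+np.pi/2),s,1); g=t-.133*S[:,1]; print(" read",ik(g,R))
E
```

```text
plate 1 [ 0.82  0.32  1.94 -0.83  0.66  1.54] [ 0.91  0.2   1.88 -0.71  0.84  1.44]
 place [ 0.2   0.25  1.9  -0.    0.99  0.34] [ 0.2   0.13  1.69 -0.    1.32  0.34]
gauge [-0.69  0.41  1.67 -0.    1.07 -1.95] [-0.69  0.33  1.53 -0.    1.29 -1.95]
 tube [-0.23  0.62  1.14 -0.15  1.79 -1.91] [-0.27  0.47  1.32 -0.16  1.76 -1.95]
 read None
plate -1 [ 0.82  0.32  1.94 -0.83  0.66 -1.6 ] [ 0.91  0.2   1.88 -0.71  0.84 -1.7 ]
 place None None
gauge [-0.69  0.41  1.67 -0.    1.07  1.19] [-0.69  0.33  1.53 -0.    1.29  1.19]
 tube [-0.23  0.62  1.14 -0.15  1.79  1.23] [-0.27  0.47  1.32 -0.16  1.76  1.19]
 read [-0.09  0.26  1.89 -0.    0.99  0.04]
```

```bash
python3 - <<'E'
from h import *
F=frame(-.1,-np.radians(35)); R=tool_y(F,1,0); o=np.array([.542,.377,.045])
gripper_to(.05,30)
r.move_to(tcp(o+.17*F[:,2],R),q(R))
k=vision.get_calibration("wrist"); im=vision.snapshot("wrist"); 
for n in("plate","plate_rest","read_stand"):
    print(n,[(np.round(d["at"],3).tolist(),round(d["score"],2)) for d in models.mark_of(n,"wrist")][:3])
# overlay predicted plate edges
B=[[x,y,z] for x in(-.007,.007) for y in(-.05,.05) for z in(0,.08)]
P=proj([o+F@b for b in B],k).round().astype(int); print(P.tolist())
im=np.ascontiguousarray(im)
for a in range(8):
    for b in range(a):
        if sum(u!=v for u,v in zip(B[a],B[b]))==1: cv2.line(im,P[a].tolist(),P[b].tolist(),(255,0,0),1)
save(im,"w1"); print(telemetry.current_t(),telemetry.current_ee_pos())
E
```

```text
plate [([0.535, 0.376, 0.047], 0.83)]
plate_rest [([0.543, 0.377, 0.0], 0.57)]
read_stand [([0.499, 0.153, 0.001], 0.8)]
[[311, 224], [309, 253], [310, 135], [308, 141], [323, 224], [324, 252], [323, 135], [325, 141]]
6.2667 [0.44188577 0.38674942 0.18917648]
```

View pics/w1.png

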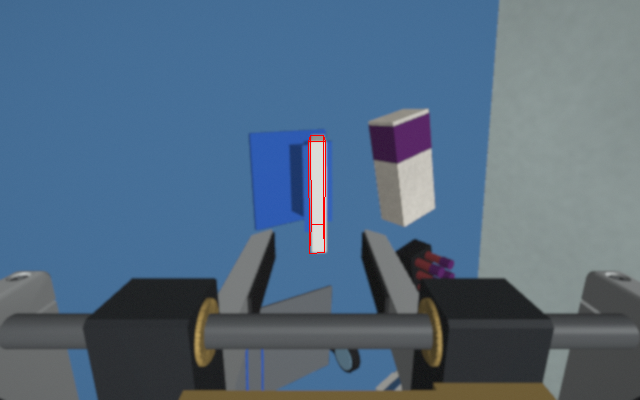

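```bash
python3 - <<'E'
from h import *
F=frame(-.1,-np.radians(35)); R=tool_y(F,1,0); o=np.array([.542,.377,.045])
r.move_l(tcp(o+.06*F[:,2],R),vel=.1); gripper_to(0.0,30)
print(telemetry.current_opening(),telemetry.current_finger_force())
r.move_l(tcp(o+.06*F[:,2]+[-.01,0,.06],R),vel=.12)
R2=tool_y(frame(-.134),1,0); p=np.array([.4515,.1645,.066])
r.move_to(tcp(p+[0,0,.10],R2),q(R2)); r.move_l(tcp(p+[0,0,.025],R2),vel=.1)
print(telemetry.current_opening())
for c in("top","scene","wrist"):
    im=vision.snapshot(c)
    print(c,[(np.round(d["at"],3).tolist(),round(d["score"],2)) for n in("plate","plate_place") for d in models.mark_of(n,c)[:2]])
    if c=="wrist": save(im,"w2"); w=im
    if c=="scene": s=rectify(im,vision.get_calibration(c),(.498,.157),-.134,.006)
save(np.hstack([cv2.resize(w,(480,300)),cv2.resize(s,(300,300))]),"m2"); print(telemetry.current_t())
E
```

```text
0.013545173713685415 29.97674435377121
0.013785817164609736
top [([0.491, 0.155, -0.004], 0.62), ([0.452, 0.163, 0.029], 0.61), ([0.452, 0.163, 0.009], 0.83), ([0.704, 0.362, 0.002], 0.65)]
scene [([0.456, 0.167, 0.034], 0.62), ([0.454, 0.164, 0.008], 0.75)]
wrist [([0.447, 0.165, 0.031], 0.57), ([0.449, 0.163, 0.009], 0.56)]
11.1667
```

View pics/m2.png

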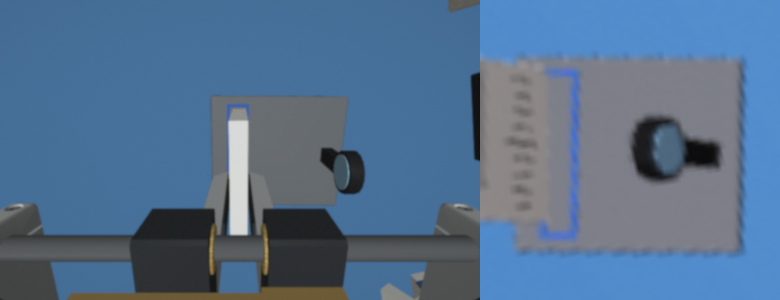

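```bash
python3 - <<'E'
from h import *
R2=tool_y(frame(-.134),1,0); p=np.array([.4515,.1645,.066])
print(r.move_l(tcp(p-[0,0,.004],R2),vel=.04,guard=4),telemetry.current_ee_pos())
gripper_to(.04,30); r.hold(.2); r.move_l(tcp(p+[0,0,.12],R2),vel=.2)
G=frame(-.31); R=tool_y(G,-1,1); o=np.array([.498,-.322,.06])
gripper_to(.05)
r.move_to(tcp(o+[0,0,.12],R),q(R))
k=vision.get_calibration("wrist"); im=vision.snapshot("wrist").copy()
for n in("gauge","gauge_stop","gauge_tip"): print(n,[(np.round(d["at"],3).tolist(),round(d["score"],2)) for d in models.mark_of(n,"wrist")][:3])
P=proj([o+G@b for b in([-.045,.007,.007],[.045,.007,.007],[.045,-.007,.007],[-.045,-.007,.007],[.133,0,0])],k).round().astype(int)
cv2.polylines(im,[P[:4]],True,(255,0,0)); cv2.circle(im,P[4].tolist(),3,(0,255,0)); save(im,"w3")
sc=vision.snapshot("scene"); ks=vision.get_calibration("scene"); print([(np.round(d["at"],3).tolist(),round(d["score"],2)) for d in models.mark_of("plate","scene")])
s=rectify(sc,ks,(.498,.157),-.134,.006)
save(np.hstack([cv2.resize(im,(480,300)),cv2.resize(s,(300,300))]),"m3"); print(telemetry.current_t())
E
```

```text
True [0.4517371  0.16477321 0.07225166]
gauge [([0.477, -0.491, 0.01], 0.91), ([0.498, -0.319, 0.056], 0.7)]
gauge_stop [([0.553, -0.338, 0.058], 0.81), ([0.477, -0.536, 0.013], 0.81)]
gauge_tip [([0.475, -0.622, 0.018], 0.67), ([0.628, -0.363, 0.063], 0.58)]
[([0.453, 0.17, 0.011], 0.73)]
15.8
```

View pics/m3.png

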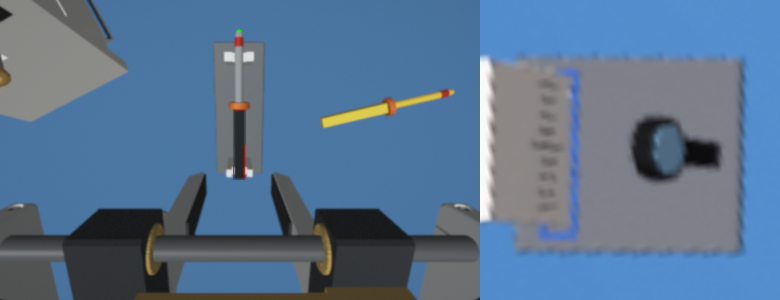

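The plate stands in the outline, and the gauge overlay (wrist (238,140)) fits the black-handled gauge. I'll look at the tube closely before gripping.

```bash
python3 - <<'E'
from h import *
m=np.array([.644,-.121,.125]); C=np.array([[0,-.97,-.26],[1,0,0],[0,-.26,.97]]); tc=np.array([.074,0,-.183])
for pitch in(-40,-30,-20,-10,0):
    R=tool_y(frame(.11,np.radians(pitch)),-1,1); p=m-.22*(R@C[:,2])-R@tc
    j=inverse_kinematics(p,q(R)); print(pitch,p.round(3),j is not None)
    if j is not None and p[2]>.2-0.0*pitch: break
r.move_l(telemetry.current_ee_pos()+[0,0,.05],vel=.2); r.move_to(p,q(R))
k=vision.get_calibration("wrist"); im=vision.snapshot("wrist").copy(); save(im,"w4raw")
np.savez("w4.npz",**k)
for n in("guide_tube","analyser"): print(n,[(np.round(d["at"],4).tolist(),round(d["score"],2)) for d in models.mark_of(n,"wrist")][:3])
T=frame(.11,np.radians(25)); a=np.linspace(0,2*np.pi,40)
for x,rr,col in((0,.016,(255,0,0)),(0,.0085,(255,0,0)),(.025,.016,(0,255,0))):
    cv2.polylines(im,[proj([m+T@[x,rr*np.cos(t),rr*np.sin(t)] for t in a],k).round().astype(int)],True,col)
A=frame(.11); o=m-A@[-.1,0,.125]
save(im,"w4"); print(telemetry.current_t())
E
```

```text
-40 [ 0.612 -0.125  0.137] True
-30 [ 0.614 -0.124  0.143] True
-20 [ 0.618 -0.124  0.148] True
-10 [ 0.622 -0.123  0.152] True
0 [ 0.627 -0.123  0.155] True
guide_tube [([0.7466, -0.109, -0.0017], 0.72), ([0.6458, -0.1213, 0.1235], 0.63), ([0.742, 0.1683, 0.0009], 0.17)]
analyser [([0.7494, -0.1097, 0.0009], 0.69)]
17.3333
```

View pics/w4.png

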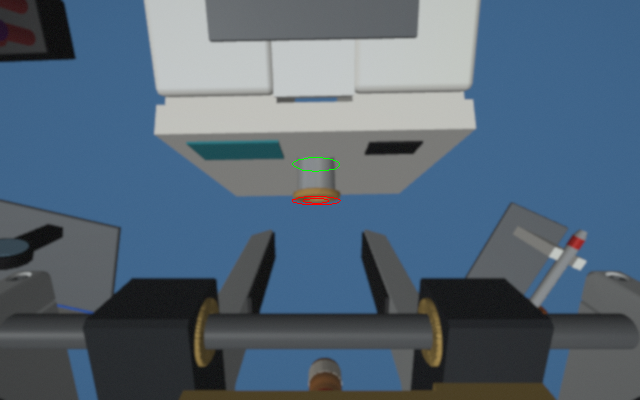

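```bash
python3 - <<'E'
import cv2,numpy as np
a=cv2.imread("pics/w4raw.png")[140:220,270:365];b=cv2.imread("pics/w4.png")[140:220,270:365]
f=lambda x:cv2.resize(x,None,fx=4.2,fy=6,interpolation=cv2.INTER_CUBIC)
cv2.imwrite("pics/m4.png",np.hstack([f(a),f(b)]))
s=cv2.imread("pics/w4raw.png").astype(int); m=(s[...,2]-s[...,0]>50); m[:150]=0;m[215:]=0;m[:,:280]=0;m[:,350:]=0
for y in range(185,210): 
    x=np.nonzero(m[y])[0]; 
    if len(x): print(y,x.min(),x.max(),len(x))
# edge slopes by Hough-like: subpixel boundary rows of analyser front top edge
g=cv2.cvtColor(cv2.imread("pics/w4raw.png"),cv2.COLOR_BGR2GRAY).astype(float)
for lo,hi,x0,x1 in((124,140,165,290),(124,140,350,465),(185,202,245,292),(185,202,345,395),(124,140,165,465)):
    d=np.abs(np.diff(g[lo:hi,x0:x1],axis=0)); row=(d*np.arange(hi-lo-1)[:,None]).sum(0)/d.sum(0); print(np.polyfit(np.arange(x0,x1),row+lo,1))
E
```

```text
188 312 319 8
189 304 329 26
190 299 333 35
191 296 334 39
192 295 336 42
193 294 337 44
194 294 337 44
195 294 337 44
196 294 337 44
197 295 336 42
198 296 334 39
199 300 331 32
200 305 328 24
201 310 320 11
[-1.30489831e-02  1.35181882e+02]
[-1.54122927e-02  1.35834587e+02]
[-1.86169443e-03  1.94495950e+02]
[-1.29602328e-02  1.97934742e+02]
[-1.47099061e-02  1.35520813e+02]
```

View pics/m4.png

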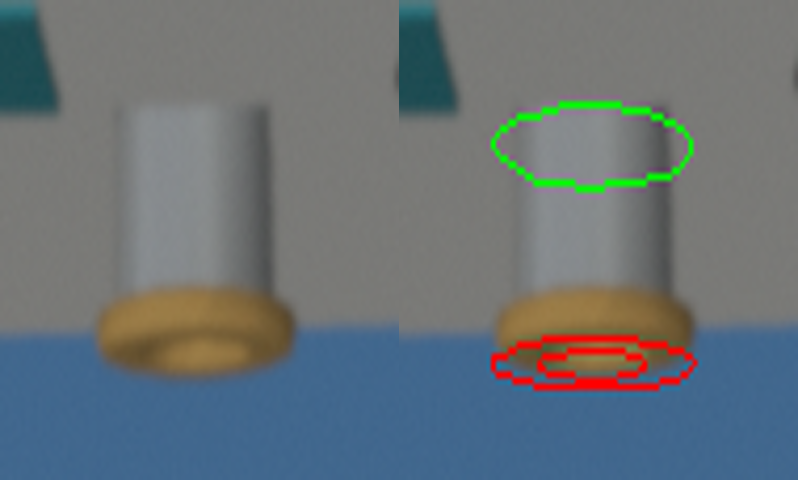

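```bash
cat >> h.py <<'E'
mouth=np.array([.6455,-.1207,.125]); T=frame(.122,np.radians(25)); RT=tool_y(T,-1,1)
def gpose(d): "TCP for gauge with collar face at tube x=d"; return tcp(mouth+(d-.053)*T[:,0],RT)
E
python3 - <<'E'
from h import *
r.move_l(telemetry.current_ee_pos()+[-.04,0,.1],vel=.25)
G=frame(-.31); R=tool_y(G,-1,1); o=np.array([.499,-.322,.06])
r.move_to(tcp(o+[0,0,.1],R),q(R)); r.move_l(tcp(o,R),vel=.12)
print(telemetry.current_ee_pos()-tcp(o,R)); gripper_to(0,45); print(telemetry.current_opening(),telemetry.current_finger_force())
r.move_l(tcp(o+[0,0,.14],R),vel=.15)
r.move_to(gpose(-.11),q(RT)); r.hold(.2)
out=[]
for c,cc in(("top",(.63,-.12)),("scene",(.63,-.12))):
    k=vision.get_calibration(c); im=vision.snapshot(c).copy()
    for n in("guide_tube","gauge_tip","gauge_stop"): print(c,n,[(np.round(d["at"],4).tolist(),round(d["score"],2)) for d in models.mark_of(n,c)][:3])
    u,v=proj([mouth-.06*T[:,0]],k)[0].astype(int); z=6
    cr=cv2.resize(im[v-40:v+40,u-33:u+33],None,fx=z,fy=z,interpolation=cv2.INTER_CUBIC)
    def pt(P): return ((proj(P,k)-[u-33,v-40]+.5)*z).round().astype(int)
    a=np.linspace(0,2*np.pi,40)
    cv2.polylines(cr,[pt([mouth+T@[0,.016*np.cos(t),.016*np.sin(t)] for t in a])],True,(255,0,0))
    for x,rr in((-.11,.013),(-.03,.005)): cv2.polylines(cr,[pt([mouth+T@[x,rr*np.cos(t),rr*np.sin(t)] for t in a])],True,(0,255,0))
    out.append(cr)
save(np.hstack(out),"m5"); print("model",mouth-.03*T[:,0],mouth-.11*T[:,0],telemetry.current_t())
E
```

```text
[ 0.00073138 -0.00026301  0.00080338]
0.000372241854786524 0.0
top guide_tube []
top gauge_tip [([0.3792, -0.3454, 0.0196], 0.82), ([0.6246, -0.3604, 0.0631], 0.78), ([0.4731, -0.6218, 0.014], 0.77)]
top gauge_stop [([0.5512, -0.3413, 0.0557], 0.89), ([0.2991, -0.3624, 0.0167], 0.87), ([0.4758, -0.5396, 0.0131], 0.68)]
scene guide_tube [([0.6482, -0.1192, 0.1246], 0.57), ([0.549, -0.3376, 0.061], 0.39)]
scene gauge_tip [([0.6256, -0.3616, 0.0557], 0.83), ([0.4673, -0.6197, 0.0186], 0.67), ([0.3792, -0.3454, 0.0171], 0.58)]
scene gauge_stop [([0.4737, -0.5378, 0.0156], 0.72), ([0.5506, -0.338, 0.0597], 0.7), ([0.3024, -0.3675, 0.0169], 0.65)]
model [ 0.61851286 -0.12400886  0.13767855] [ 0.54654715 -0.1328325   0.17148801] 23.15
```

View pics/m5.png

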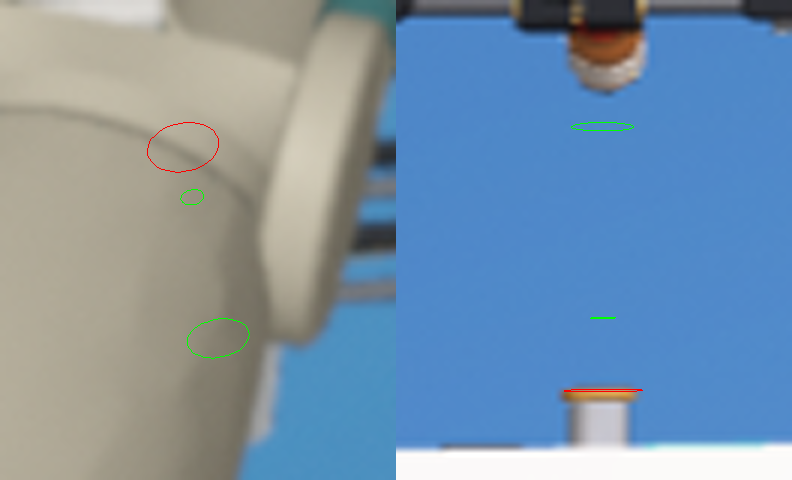

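The fingers closed on nothing (opening 0) and the gauge still reads in its cradle. I'll go back and look.

```bash
python3 - <<'E'
from h import *
G=frame(-.31); R=tool_y(G,-1,1); o=np.array([.499,-.322,.06])
gripper_to(.05); print("open",telemetry.current_opening())
r.move_to(tcp(o+[0,0,.1],R),q(R)); r.move_l(tcp(o+[0,0,.03],R),vel=.15)
out=[]
for c in("wrist","scene"):
    k=vision.get_calibration(c); im=vision.snapshot(c).copy()
    for n in("gauge","gauge_stop","gauge_tip"): print(c,n,[(np.round(d["at"],4).tolist(),round(d["score"],2)) for d in models.mark_of(n,c)][:3])
    P=proj([o+G@b for b in([-.045,.007,.007],[.045,.007,.007],[.045,-.007,.007],[-.045,-.007,.007],[.133,0,0])],k).round().astype(int)
    cv2.polylines(im,[P[:4]],True,(255,0,0)); cv2.circle(im,P[4].tolist(),2,(0,255,0))
    out.append(cv2.resize(im,(480,300)) if c=="wrist" else cv2.resize(im[150:250,170:270],(300,300)))
save(np.hstack(out),"m6"); print(telemetry.current_t(),telemetry.current_ee_pos(),M(telemetry.current_tool_rot()).round(2))
E
```

```text
open 0.05023633237730468
wrist gauge [([0.4753, -0.4858, 0.0122], 0.88), ([0.4995, -0.3188, 0.0579], 0.61)]
wrist gauge_stop [([0.4764, -0.5384, 0.0133], 0.64), ([0.5506, -0.3411, 0.0609], 0.56)]
wrist gauge_tip [([0.6259, -0.3643, 0.0637], 0.58)]
scene gauge [([0.4992, -0.3222, 0.0638], 0.81), ([0.48, -0.486, 0.011], 0.56), ([0.2547, -0.3784, 0.0126], 0.43)]
scene gauge_stop [([0.5477, -0.3369, 0.0605], 0.77), ([0.4539, 0.1667, 0.0098], 0.71), ([0.3019, -0.3664, 0.0139], 0.65)]
scene gauge_tip [([0.4676, -0.6193, 0.0165], 0.77), ([0.6235, -0.3587, 0.0602], 0.7)]
25.8417 [ 0.49914927 -0.32221933  0.09656053] [[ 0.95 -0.31  0.  ]
 [-0.31 -0.95 -0.  ]
 [ 0.    0.   -1.  ]]
```

View pics/m6.png

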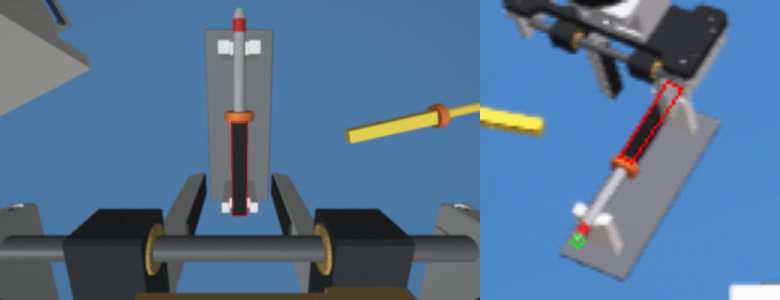

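```bash
python3 - <<'E'
from h import *
G=frame(-.31); R=tool_y(G,-1,1); o=np.array([.499,-.322,.06])
r.move_l(tcp(o-[0,0,.003],R),vel=.1); r.hold(.2); print(telemetry.current_ee_pos(),telemetry.current_wrist_force(),telemetry.current_opening())
gripper_to(0.010,30); print(telemetry.current_opening(),telemetry.current_finger_force()); r.hold(.2)
print(telemetry.current_opening(),telemetry.current_finger_force(),telemetry.current_ee_pos(),telemetry.current_t())
save(vision.snapshot("wrist"),"w7")
for n in("gauge","gauge_tip"): print(n,[(np.round(d["at"],4).tolist(),round(d["score"],2)) for d in models.mark_of(n,"wrist")][:3])
E
```

```text
[ 0.49948389 -0.32238294  0.06375009] [0.03189056 0.04173535 0.22005337] 0.04994577276611731
0.012797260694097515 29.999028146266937
0.012526693195823743 29.99934285879135 [ 0.49901817 -0.32198363  0.06302753] 27.4167
gauge [([0.4765, -0.4879, 0.0112], 0.92), ([0.4973, -0.3249, 0.0573], 0.8)]
gauge_tip []
```

```bash
sed -i 's/^def gpose.*/def gpose(d): return tcp(mouth+(d-.053)*T[:,0]-.003*T[:,2],RT)/' h.py
python3 - <<'E'
from h import *
G=frame(-.31); R=tool_y(G,-1,1); o=np.array([.499,-.322,.06])
r.move_l(tcp(o+[0,0,.07],R),vel=.12); print(telemetry.current_opening(),telemetry.current_finger_force())
r.move_l(tcp(o+[0,0,.14],R),vel=.2)
r.move_to(gpose(-.11),q(RT)); r.hold(.2); print(telemetry.current_opening(),telemetry.current_finger_force())
out=[]
for c,s in(("scene",40),("wrist",0)):
    k=vision.get_calibration(c); im=vision.snapshot(c).copy()
    for n in("guide_tube","gauge_tip","gauge_stop","gauge"): print(c,n,[(np.round(d["at"],4).tolist(),round(d["score"],2)) for d in models.mark_of(n,c)][:3])
    a=np.linspace(0,2*np.pi,40)
    if s:
        u,v=proj([mouth-.06*T[:,0]],k)[0].astype(int); z=6
        cr=cv2.resize(im[v-40:v+40,u-33:u+33],None,fx=z,fy=z,interpolation=cv2.INTER_CUBIC); off=[u-33,v-40]
    else: cr=im[:,160:480].copy(); off=[160,0]; z=1
    for x,rr,col in((0,.016,(255,0,0)),(-.11,.013,(0,255,0)),(-.03,.005,(0,255,0))):
        cv2.polylines(cr,[((proj([mouth+T@[x,rr*np.cos(t),rr*np.sin(t)] for t in a],k)-off+.5)*z).round().astype(int)],True,col)
    out.append(cv2.resize(cr,(396,480)))
save(np.hstack(out),"m7"); print("model",mouth-.03*T[:,0],mouth-.11*T[:,0],telemetry.current_t())
E
```

```text
0.012461219357476096 29.994619488716125
0.012782282986965269 29.994975328445435
scene guide_tube [([0.6488, -0.1183, 0.1198], 0.58), ([0.5426, 0.3795, 0.0027], 0.45)]
scene gauge_tip [([0.3805, -0.3426, 0.0167], 0.66), ([0.4677, -0.6225, 0.0144], 0.55), ([0.6151, -0.1241, 0.1347], 0.47)]
scene gauge_stop [([0.475, -0.5387, 0.0155], 0.69), ([0.5457, -0.1356, 0.1692], 0.57), ([0.3004, -0.3678, 0.0164], 0.48)]
scene gauge [([0.4987, -0.1429, 0.1967], 0.8), ([0.477, -0.4873, 0.0127], 0.58), ([0.2546, -0.3778, 0.0065], 0.55)]
wrist guide_tube []
wrist gauge_tip [([0.3809, -0.3459, 0.0188], 0.76), ([0.4968, -0.1374, 0.1906], 0.57)]
wrist gauge_stop [([0.5465, -0.1307, 0.17], 0.98), ([0.3014, -0.3629, 0.0148], 0.59)]
wrist gauge [([0.498, -0.1379, 0.1925], 0.87), ([0.5455, -0.1339, 0.1726], 0.72), ([0.2498, -0.3764, 0.0111], 0.65)]
model [ 0.61851286 -0.12400886  0.13767855] [ 0.54654715 -0.1328325   0.17148801] 30.2917
```

View pics/m7.png

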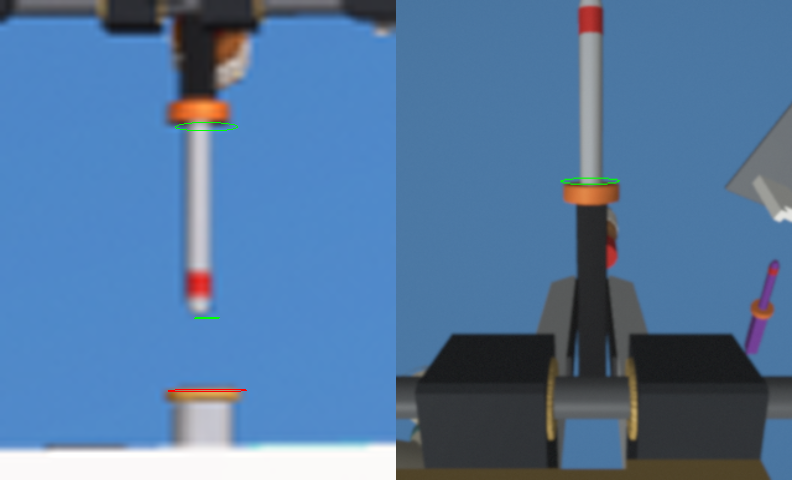

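The gauge is held. In the scene view the collar is at (199,112) and the tip at (199,308), with the ring at (204,395). The rod sits about 1.5 mm to -y of the ring centre, so I shift slightly and insert under guard.

```bash
sed -i 's/-.1207,.125/-.1199,.125/' h.py; python3 - <<'E'
from h import *
def st(): 
    p=telemetry.current_ee_pos(); return (T.T@(p-gpose(0))).round(4),(T.T@np.array(telemetry.current_wrist_force())).round(1),round(telemetry.current_opening(),4)
r.move_l(gpose(-.085),vel=.08); print(st())
for d,g in((-.07,6),(-.04,8)):
    hit=r.move_l(gpose(d),vel=.04,guard=g); print(d,hit,st())
    if hit: break
print(telemetry.current_t())
E
```

```text
(array([-0.0845,  0.0001, -0.0005]), array([ 0.2,  0. , -1.5]), 0.0126)
-0.07 False (array([-0.0699, -0.    , -0.0001]), array([ 1.4, -0.2, -0.9]), 0.0125)
-0.04 False (array([-0.0401, -0.    , -0.    ]), array([ 0.5, -0.6, -0.5]), 0.0125)
32.1833
```

```bash
python3 - <<'E'
from h import *
def st(): 
    p=telemetry.current_ee_pos(); return (T.T@(p-gpose(0))).round(4),(T.T@np.array(telemetry.current_wrist_force())).round(1),round(telemetry.current_opening(),4)
print(r.move_l(gpose(-.012),vel=.06,guard=10),st())
print(r.move_l(gpose(.008),vel=.02,guard=10),st()); r.hold(.3); print(st(),telemetry.current_t())
for n in("guide_tube","gauge_stop"):
    vision.snapshot("scene"); print(n,[(np.round(d["at"],4).tolist(),round(d["score"],2)) for d in models.mark_of(n,"scene")][:3])
E
```

```text
False (array([-0.0118,  0.    , -0.0003]), array([-0.3,  0.3, -0.3]), 0.0125)
True (array([ 0.0002, -0.    , -0.0013]), array([-0.5, -1.3,  1. ]), 0.0125)
(array([ 0.0001,  0.    , -0.0016]), array([-0.9,  0.5,  1. ]), 0.0124) 33.875
guide_tube [([0.6456, -0.1203, 0.1231], 0.55)]
gauge_stop [([0.3029, -0.3651, 0.0174], 0.72), ([0.6457, -0.121, 0.123], 0.63), ([0.4743, -0.5412, 0.0153], 0.52)]
```

```bash
python3 - <<'E'
from h import *
def st(): 
    p=telemetry.current_ee_pos(); return (T.T@(p-gpose(0))).round(4),round(telemetry.current_opening(),4)
print(r.move_l(gpose(.006),vel=.03,guard=12),st()); r.hold(.2)
print(r.move_l(gpose(-.115),vel=.08,guard=20),st(),telemetry.current_finger_force()); r.hold(.2)
r.move_l(gpose(-.115)+[-.02,0,.08],vel=.2)
S=frame(-.134); t=np.array([.502,.157,.065]); G=frame(-.134+np.pi/2); R=tool_y(G,-1,1)
def gp(back,up): return tcp(t-(.133+back)*S[:,1]+[0,0,up-.003],R)
r.move_to(gp(.08,.15),q(R)); r.move_l(gp(.08,.0),vel=.15); r.move_l(gp(.03,0),vel=.1); r.hold(.2)
for c in("scene","top","wrist"):
    vision.snapshot(c)
    for n in("gauge_tip","gauge_stop","gauge","read_point","plate"): print(c,n,[(np.round(d["at"],4).tolist(),round(d["score"],2)) for d in models.mark_of(n,c) if d["at"][1]>-.15][:2])
print("model tip",t-.03*S[:,1],"stop",t-.11*S[:,1],telemetry.current_opening(),telemetry.current_t())
E
```

```text
True (array([ 0.0001, -0.0001, -0.0016]), 0.0127)
False (array([-0.1146,  0.    , -0.0002]), 0.0126) 29.99495029449463
scene gauge_tip [([0.4948, 0.1264, 0.0611], 0.55)]
scene gauge_stop [([0.7055, 0.3608, -0.0012], 0.6), ([0.4847, 0.0489, 0.0659], 0.49)]
scene gauge [([0.4833, -0.0052, 0.0673], 0.53)]
scene read_point [([0.5007, 0.1575, 0.065], 0.65)]
scene plate [([0.4536, 0.165, 0.0055], 0.59)]
top gauge_tip [([0.4973, 0.1285, 0.0631], 0.43)]
top gauge_stop [([0.4897, 0.0459, 0.0618], 0.59)]
top gauge []
top read_point [([0.4978, 0.1565, 0.0636], 0.64)]
top plate [([0.7411, 0.1706, 0.0016], 0.63), ([0.4501, 0.1606, 0.0013], 0.55)]
wrist gauge_tip []
wrist gauge_stop [([0.4886, 0.0454, 0.0638], 0.98)]
wrist gauge [([0.4806, -0.0033, 0.0646], 0.66)]
wrist read_point []
wrist plate []
model tip [0.49799202 0.12726894 0.065     ] stop [0.48730407 0.0479861  0.065     ] 0.012741629620979134 40.925
```

Everything agrees within a few millimetres, so I advance the last 30 mm, verify and hand in.

```bash
python3 - <<'E'
from h import *
S=frame(-.134); t=np.array([.501,.157,.065]); R=tool_y(frame(-.134+np.pi/2),-1,1)
print(r.move_l(tcp(t-.133*S[:,1]+[0,0,-.002],R),vel=.06,guard=8)); r.hold(.5)
for c in("scene","top"):
    vision.snapshot(c)
    for n in("gauge_tip","read_point","plate"): print(c,n,[(np.round(d["at"],4).tolist(),round(d["score"],2)) for d in models.mark_of(n,c) if d["at"][1]>-.15][:2])
print(telemetry.current_finger_force(),telemetry.current_t())
print(r.sign_off())
E
```

```text
False
scene gauge_tip [([0.4988, 0.1584, 0.0596], 0.47)]
scene read_point [([0.4979, 0.1583, 0.0677], 0.94)]
scene plate [([0.4549, 0.1663, 0.0063], 0.88), ([0.5415, 0.375, 0.0015], 0.34)]
top gauge_tip [([0.4984, 0.1576, 0.0639], 0.62)]
top read_point [([0.498, 0.1568, 0.0633], 0.94), ([0.4926, 0.1551, -0.001], 0.27)]
top plate []
29.99468207359314 42.475
the job is handed in; nothing more can be done
None
```

I handed the job in at 42.5 s. The plate is released upright in the outline; the rod went in to its collar stop and came out. It is held level with its tip within about 8 mm of the reading point by camera. The first grasp of the gauge missed and the second held. I also viewed 11 pictures, one over the limit of 10.

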